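Put the finished stamps away in their nests

ROBOT

A 6-joint arm with a two-finger parallel gripper is mounted at the origin on the work surface. World frame = base frame: x ahead of the robot, y to its left, z up, the work surface at z = 0. Lengths are in m, angles in rad, forces in N, time in s.
With the tool pointing down it reaches from about 0.25 to 0.725 m from the base axis. Payload 4 kg.
Tool frame: the origin (TCP) lies on the centre line of the jaws, within the pads' length; the fingertips stand 22 mm ahead of it and the grasp point (between the pads) lies 3 mm ahead of it; z points along the fingers, y is the line along which they close (so a half turn about z gives the same grasp; the last joint's range is limited). The gripper opens to 85 mm and grips with 20 to 120 N. Pads are 22 mm wide; open, the fingers measure 114 mm over their backs; the gripper's body (76 mm by 85 mm) begins 54 mm behind the grasp point. The pads swing forward as they close: fully open they stand 13 mm farther back than shut.
Start: joints at [1.132, 0.241, 0.005, 1.335, 0, 1.571], TCP at [0.212, 0.453, 0.228] pointing down, gripper open.
Joint ranges: [-2.72, 2.72], [-1.05, 1.87], [-1.09, 1.28], [-1.99, 2.15], [-1.42, 1.44], [-3.14, 3.14]. Speed limits (rad/s): [2.79, 2.79, 3.14, 3.14, 3.14, 3.14].

INTERFACE

Orientations are given as a unit quaternion [x, y, z, w].
In Python, from workcell import bot gives the robot as it stands.
- The arm moves only by the shell command python3 -m inch 'ROWS'. ROWS is JSON, one flat list of numbers, 7 for each row, row after row: the shift along the world's x, y, z in mm, then the turn, a rotation vector about the world's x, y, z in rad, then the opening in per cent of the stroke, from 0 (shut) to 100 (fully open). A call has 1 to 8 rows; each row is the pose to reach, as a shift and turn from the pose commanded when the call began; what a row does not reach only later rows make up. A row lasts 1/12 s, in which the tool goes at most 41.7 mm and 7.16 degrees, less where a joint would pass 70% of its speed; a pose out of reach is approached as far as the arm can. A call with a gripper value outside its range is refused whole. The fingers move at their own pace and stop on an object; the grip force is fixed at half the most. Time passes only in rows, so rows that repeat a pose let the fingers close. It gives the time, the measured TCP pose, the force, the opening and the grip force at its end, in the units of the state.
- bot.get_obs(): the state, without advancing time (a new reading comes with each control period).
- bot.camera(name): name is "scene" or "top" or "wrist"; returns the picture (400x640x3 uint8, blue, green, red); there is no depth.
- bot.camera_info(name): a dict with "intrinsics" (3x3 intrinsics, pixels), "camera_from_world" (4x4, takes a point from world to camera coordinates); the wrist camera has in their place "hand_eye" (4x4, takes a point from camera to tool coordinates, whose origin is the TCP and whose axes are the flange's). Camera axes: x right, y down, z forward; pixel columns grow to the right and rows downward; lengths in m; the calibration is good to about 2 mm. A picture is of the moment at which its call begins: read the wrist's pose just before it. camera_info takes no time and is no camera call.
- bot.job_done(): hands the job in; it is judged then, once.
Trained networks look in the newest picture that a camera, given by its name, has taken for a name from the list of things; names that differ only in an ending like _2 or _b are one class to them, and where a whole thing is asked for, a point or a joint stands for the part that bears it (a point fixed in the world has none). Each returns a list of dicts, best first, with "confidence" (0 to 1); they miss things now and then, are a little off and sometimes report something else, mostly with a low value. They report only what shows in the picture. A call takes as long as a camera call. They do not tell look-alikes from the thing itself.
- bot.silhouettes(camera, target): "mask" (400x640 bool, what is visible of it) and "uv" ([column, row] in pixels, amid what is visible of it).
- bot.spot_point(camera, target): "uv" ([column, row] in pixels: a listed point, or the origin of a listed thing).
The state is a dict: "clock": time; "joint_pos": joint angles; "joint_vel": joint speeds; "tau": joint torques, N m; "eef_pos": TCP position; "tool_rot": TCP orientation; "ft_force": force on the tool from outside, world axes, zero at the start; "ft_torque": the same for the moment, N m; "grip_width": finger opening in m; "grasp_force": force on a finger pad.
Only numpy, scipy, OpenCV 4.12 (cv2) and the standard library are available. Lean on these libraries where they do the work, as an engineer would, in place of code of your own. Each camera call takes 0.05 s, during which the arm holds its last target. There are 200 camera calls.

TASK

Four finished wooden hand stamps stand about on the open bench of a stamp carver, among four storage blocks. Stand each stamp upright in the block whose recess matches the shape and size of its base, sitting flat on the floor of the recess, and let go of it. The carved faces are delicate: set the stamps down, do not drop them or knock them over.

Things in the scene. Friction and masses are not known exactly. Their poses are not given: they have to be found in the camera images.
- stamp_big_round: Wooden hand stamp with a large round base (56 mm diameter, 20 mm thick, pale wood with a dark rubber face below) and a turned dark-wood handle on the axis: a thin neck, then a 30 mm diameter grip with straight sides from 50 to 88 mm above the underside. Whole stamp 92 mm tall, standing upright. Origin: centre of its underside; z up along the handle. 110 g, give or take 30 %.
- stamp_small_round: Wooden hand stamp like the other round one but slimmer: round base 36 mm in diameter, 20 mm thick; turned handle whose grip is 20 mm in diameter, straight-sided from 50 to 88 mm above the underside. Whole stamp 92 mm tall, standing upright. Origin: centre of its underside; z up along the handle. 60 g, give or take 30 %.
- stamp_square: Wooden hand stamp with a square base (44 x 44 mm, 20 mm thick) and a square dark-wood handle 24 x 24 mm, from 48 to 92 mm above the underside, on a thin neck; flats of handle and base are parallel to its x and y axes. Whole stamp 92 mm tall, standing upright. Origin: centre of its underside; z up along the handle. 100 g, give or take 30 %.
- stamp_oblong: Wooden hand stamp with an oblong base (66 mm along its x, 30 mm along its y, 20 mm thick) and a bar-shaped dark-wood handle 42 mm along x and 18 mm along y, from 48 to 92 mm above the underside: grip it across y. Whole stamp 92 mm tall, standing upright. Origin: centre of its underside; z up along the handle. 100 g, give or take 30 %.
- nest_big_round: Pale wooden block fixed to the bench, 100 mm (x) by 86 mm (y) by 18 mm high, outside like the other three. In the middle of its top, a dark-floored recess 10 mm deep (floor 8 mm above the underside): a round recess 68 mm in diameter, for the large round stamp. Origin: centre of the block's underside on the bench, below the centre of the recess; z up.
- nest_small_round: Pale wooden block fixed to the bench, 100 mm (x) by 86 mm (y) by 18 mm high, outside like the other three. In the middle of its top, a dark-floored recess 10 mm deep (floor 8 mm above the underside): a round recess 48 mm in diameter, for the small round stamp. Origin: centre of the block's underside on the bench, below the centre of the recess; z up.
- nest_square: Pale wooden block fixed to the bench, 100 mm (x) by 86 mm (y) by 18 mm high, outside like the other three. In the middle of its top, a dark-floored recess 10 mm deep (floor 8 mm above the underside): a square recess 56 x 56 mm, sides parallel to x and y, for the square stamp. Origin: centre of the block's underside on the bench, below the centre of the recess; z up.
- nest_oblong: Pale wooden block fixed to the bench, 100 mm (x) by 86 mm (y) by 18 mm high, outside like the other three. In the middle of its top, a dark-floored recess 10 mm deep (floor 8 mm above the underside): an oblong recess 78 mm (x) by 42 mm (y), for the oblong stamp. Origin: centre of the block's underside on the bench, below the centre of the recess; z up.
Not all that is in view belongs to the job. Leave any orange or purple look-alike of the stamp_square alone.

How it is judged:
By the outcome, as a careful person would: the job done as asked, in the order asked, and still so for the second after the job is handed in, with the robot touching nothing.
It also fails if it takes over 106 s, if anything falls off the work surface, if the arm or the gripper's body presses on something with over 40 N, if the wrist force passes 120 N, or if a joint passes its speed limit or range.

## Working session

There is one attempt and no reset: what is moved stays moved. The work goes in short steps, Python scripts to look and compute and a shell command to move; the robot and the scene stay as the last step left them, time stands still between calls to the robot, and variables do not carry over. Pictures are saved under pics/ and viewed, at most 14 in all, crops included, and the job is handed in when it is done.

```bash
mkdir -p pics; ls
python3 - <<'E'
from workcell import bot
import cv2,numpy as np
for c in("scene","top"):
    i=bot.camera(c); cv2.imwrite(f"pics/{c}0.png",i)
    inf=bot.camera_info(c); K=np.array(inf["intrinsics"]);T=np.array(inf["camera_from_world"])
    print(c,K.round(1).tolist(),T.round(3).tolist())
    for n in "big_round small_round square oblong".split():
        for p in("stamp_","nest_"):
            for d in bot.spot_point(c,p+n)[:4]:
                u=np.linalg.inv(K)@[*d["uv"],1]; r=T[:3,:3].T@u; o=-T[:3,:3].T@T[:3,3]
                print(p+n,np.round(d["uv"]),round(d["confidence"],2),(o-r*o[2]/r[2]).round(4))
print(bot.camera_info("wrist"))
E
```

```text
pics
scene [[460.8, 0.0, 321.4], [0.0, 460.8, 200.5], [0.0, 0.0, 1.0]] [[0.08, 0.997, -0.001, -0.044], [0.774, -0.062, -0.63, -0.348], [-0.628, 0.05, -0.777, 1.536], [0.0, 0.0, 0.0, 1.0]]
stamp_big_round [481. 209.] 0.68 [0.5136 0.4317 0.    ]
stamp_big_round [396. 182.] 0.68 [0.3984 0.2235 0.    ]
nest_big_round [233. 266.] 0.88 [ 0.6375 -0.2224  0.    ]
stamp_small_round [411. 254.] 0.56 [0.6391 0.2168 0.    ]
stamp_small_round [232. 267.] 0.53 [ 0.6417 -0.2261  0.    ]
nest_small_round [168. 234.] 0.65 [ 0.5296 -0.3945  0.    ]
stamp_square [299. 179.] 0.93 [ 0.3662 -0.0494  0.    ]
stamp_square [341. 173.] 0.89 [ 0.3534  0.0735 -0.    ]
stamp_square [264. 170.] 0.71 [ 0.3257 -0.1458  0.    ]
stamp_square [238. 220.] 0.64 [ 0.4978 -0.2157  0.    ]
nest_square [398. 182.] 0.58 [0.4015 0.23   0.    ]
stamp_oblong [235. 190.] 0.62 [ 0.3918 -0.2273  0.    ]
nest_oblong [337. 266.] 0.96 [0.6589 0.0299 0.    ]
nest_oblong [482. 211.] 0.72 [0.522  0.4338 0.    ]
top [[368.2, 0.0, 316.8], [0.0, 368.2, 203.4], [0.0, 0.0, 1.0]] [[-0.011, -1.0, -0.007, -0.007], [-0.982, 0.012, -0.187, 0.495]
[... 486 characters left out ...]
 -0.0439  0.    ]
nest_square [226. 242.] 0.61 [0.4054 0.2265 0.    ]
stamp_oblong [399. 242.] 0.79 [ 0.4006 -0.2241  0.    ]
nest_oblong [305. 148.] 0.6 [0.6596 0.019  0.    ]
{'intrinsics': array([[307.37236698,   0.        , 323.80610865],
       [  0.        , 307.37236698, 199.60972124],
       [  0.        ,   0.        ,   1.        ]]), 'hand_eye': array([[ 6.94215428e-04, -9.50182488e-01, -3.11693371e-01,
         7.85808571e-02],
       [ 9.99999412e-01,  9.19390529e-04, -5.75481473e-04,
         7.04880278e-05],
       [ 8.33380350e-04, -3.11692788e-01,  9.50182567e-01,
        -1.46048175e-01],
       [ 0.00000000e+00,  0.00000000e+00,  0.00000000e+00,
         1.00000000e+00]])}
```

View pics/scene0.png

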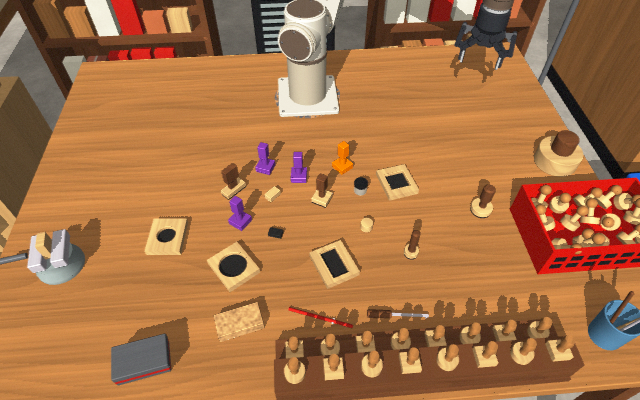

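View pics/top0.png

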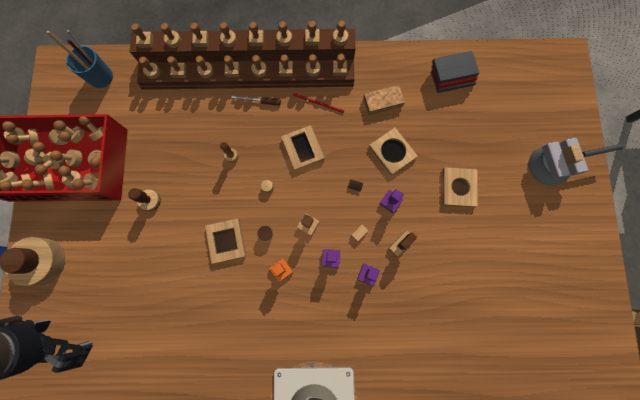

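The job stamps:
- The square candidates (scene px) are wooden (321,196), orange (343,157), and purple (264,157), (299,166) and (238,213). The wooden one at (321,196) is the stamp.
- Big round is (482,205). The giant at (562,150) is about 110 mm wide, so it is a prop, and the crate and rack stamps are props too.
- Small round is (412,245).
- Oblong is (233,182).

The nests:
- Small round is (168,235).
- Big round is (234,265).
- Oblong is (335,263).
- Square is (398,181).

Next I'll fit poses to the silhouettes.

```bash
cat > h.py <<'E'
from workcell import bot
import cv2,numpy as np
from scipy.optimize import minimize
from scipy.spatial.transform import Rotation as R
def box(a,b,z0,z1):
    return np.array([[sx*a/2,sy*b/2,z] for z in(z0,z1) for sx in(-1,1) for sy in(-1,1)])
def cyl(d,z0,z1):
    t=np.linspace(0,2*np.pi,24,endpoint=False)
    return np.array([[d/2*np.cos(a),d/2*np.sin(a),z] for z in(z0,z1) for a in t])
M={"nest":[box(.1,.086,0,.018)],
"stamp_square":[box(.044,.044,0,.02),box(.024,.024,.048,.092),box(.012,.012,.02,.05)],
"stamp_oblong":[box(.066,.03,0,.02),box(.042,.018,.048,.092),box(.012,.012,.02,.05)],
"stamp_big_round":[cyl(.056,0,.02),cyl(.03,.05,.092),cyl(.014,.02,.05)],
"stamp_small_round":[cyl(.036,0,.02),cyl(.02,.05,.092),cyl(.012,.02,.05)]}
def cam(c):
    """K, camera_from_world; for the wrist at the present pose"""
    i=bot.camera_info(c); K=np.array(i["intrinsics"])
    if c!="wrist": return K,np.array(i["camera_from_world"])
    o=bot.get_obs(); W=np.eye(4); W[:3,:3]=R.from_quat(o["tool_rot"]).as_matrix(); W[:3,3]=o["eef_pos"]
    return K,np.linalg.inv(W@np.array(i["hand_eye"]))
def proj(P,K,T):
    q=(P@T[:3,:3].T+T[:3,3])@K.T; return q[:,:2]/q[:,2:]
def onplane(uv,K,T,z=0):
    r=T[:3,:3].T@np.linalg.inv(K)@[*uv,1]; o=-T[:3,:3].T@T[:3,3]; return o+r*(z-o[2])/r[2]
def fit(views,parts,p0,z=0,yaw=True,S=4):
    """pose x,y,yaw whose drawn model overlaps the masks best; views: (mask,K,T)"""
    V=[(cv2.resize(m.astype(np.uint8),None,fx=S,fy=S,interpolation=0),K,T) for m,K,T in views]
    def cost(p):
        a=p[2] if yaw else 0; c=0
        Rz=np.array([[np.cos(a),-np.sin(a),0],[np.sin(a),np.cos(a),0],[0,0,1]])
        for m,K,T in V:
            d=np.zeros_like(m)
            for q in parts:
                uv=(proj(q@Rz.T+[p[0],p[1],z],K,T)+.5)*S
                cv2.fillConvexPoly(d,cv2.convexHull(uv.astype(np.float32)).round().astype(int),1)
            c+=1-(d&m).sum()/max(1,(d|m).sum())
        return c/len(V)
    best=None
    for a in ([0,.4,.8,1.2,1.6,2,2.4,2.8] if yaw else [0]):
        x=np.array([p0[0],p0[1],a]); s=np.array([x,x+[.012,0,0],x+[0,.012,0],x+[0,0,.25]])
        r=minimize(cost,x,method="Nelder-Mead",options=dict(initial_simplex=s,xatol=2e-4,fatol=1e-4,maxiter=150))
        if best is None or r.fun<best.fun: best=r
    return best.x,1-best.fun
E
python3 - <<'E'
from h import *
G={"nest_big_round":(.64,-.22),"nest_small_round":(.533,-.393),"nest_square":(.403,.228),"nest_oblong":(.659,.022),
"stamp_big_round":(.515,.43),"stamp_small_round":(.638,.214),"stamp_square":(.442,.012),"stamp_oblong":(.4,-.224)}
for c in("scene","top"): bot.camera(c)
C={c:cam(c) for c in("scene","top")}
for n,g in G.items():
    vs=[]
    for c in C:
        e=proj(np.array([[*g,.03]]),*C[c])[0]
        ds=[d for d in bot.silhouettes(c,n) if np.hypot(*(np.array(d["uv"])-e))<25]
        if ds: vs.append((ds[0]["mask"],*C[c]))
    m=M["nest"] if n[0]=="n" else M[n]
    for v in [[v] for v in vs]+([vs] if len(vs)>1 else []):
        p,s=fit(v,m,g,yaw="round" not in n or n[0]=="n")
        print(n,len(v),(p[:2]*1000).round(1),"yaw",np.degrees(p[2]).round(1),"iou",round(s,3))
o=bot.get_obs();print(o["clock"],o["eef_pos"],R.from_quat(o["tool_rot"]).as_matrix().round(3).tolist(),o["grip_width"])
E
```

```text
nest_big_round 1 [ 642.5 -221.5] yaw 33.6 iou 0.953
nest_big_round 1 [ 643.3 -216.6] yaw 214.8 iou 0.958
nest_big_round 2 [ 643.3 -218.7] yaw 34.1 iou 0.926
nest_small_round 1 [ 540.1 -392.7] yaw -4.5 iou 0.974
nest_small_round 1 [ 541.8 -388.1] yaw 176.0 iou 0.952
nest_small_round 2 [ 540.7 -391.4] yaw -4.4 iou 0.936
nest_square 1 [406.1 222.5] yaw 191.8 iou 0.97
nest_square 1 [407.6 225.7] yaw 12.4 iou 0.953
nest_square 2 [406.3 223.8] yaw 11.6 iou 0.943
nest_oblong 1 [657.4  26.9] yaw 19.9 iou 0.953
stamp_big_round 1 [515.1 429.3] yaw 7.3 iou 0.9
stamp_big_round 1 [516.1 432.2] yaw 0.7 iou 0.927
stamp_big_round 2 [515.6 430.7] yaw -6.2 iou 0.896
stamp_small_round 1 [635.1 215.7] yaw 8.0 iou 0.823
stamp_small_round 1 [639.5 221. ] yaw 0.1 iou 0.842
stamp_small_round 2 [635.9 217.5] yaw 9.1 iou 0.792
stamp_square 1 [446.3   7.5] yaw 64.5 iou 0.902
stamp_square 1 [447.   13.1] yaw 149.1 iou 0.935
stamp_square 2 [446.7  10.9] yaw -29.0 iou 0.854
stamp_oblong 1 [ 394.7 -230.8] yaw 134.1 iou 0.931
stamp_oblong 1 [ 395.1 -226.8] yaw -48.7 iou 0.798
stamp_oblong 2 [ 396.3 -229.3] yaw 131.6 iou 0.856
1.8 [0.21242128 0.4526294  0.22842944] [[-0.905, 0.425, 0.0], [0.425, 0.905, 0.0], [0.0, 0.0, -1.0]] 0.08512908454398291
```

```bash
python3 -m inch '[303,-22,-28,0,0,0,100, 303,-22,-28,0,0,0,100, 303,-22,-28,0,0,0,100, 303,-22,-28,0,0,0,100, 303,-22,-28,0,0,0,100, 303,-22,-28,0,0,0,100, 303,-22,-28,0,0,0,100, 303,-22,-28,0,0,0,100]'
cat > look.py <<'E'
import sys
from h import *
# look.py thing x y [z]: fit a thing in the wrist view, guess in mm, and give the shift from the TCP
n=sys.argv[1]; g=np.array(sys.argv[2:4],float)/1000; z=float(sys.argv[4])/1000 if len(sys.argv)>4 else 0
K,T=cam("wrist"); im=bot.camera("wrist"); ds=bot.silhouettes("wrist",n)
o=bot.get_obs(); Rt=R.from_quat(o["tool_rot"]).as_matrix()
e=proj(np.array([[*g,.03]]),K,T)[0]; print("expected uv",e.round(),[(np.round(d["uv"]).tolist(),round(d["confidence"],2)) for d in ds])
d=min(ds,key=lambda d:np.hypot(*(np.array(d["uv"])-e)))
m=M["nest"] if n[0]=="n" else M[n]
y=not(n in("stamp_big_round","stamp_small_round"))
p,s=fit([(d["mask"],K,T)],m,g,z,yaw=y)
im[cv2.Canny(d["mask"].astype(np.uint8)*255,50,150)>0]=(0,255,0)
t=int(o["clock"]*10); cv2.imwrite(f"pics/w{t}.png",im)
print("fit",(p[:2]*1000).round(1),"yaw",np.degrees(p[2]).round(1),"iou",round(s,3),f"pics/w{t}.png")
print("tcp",(np.array(o["eef_pos"])*1000).round(1),"tool y deg",np.degrees(np.arctan2(Rt[1,1],Rt[0,1])).round(1),"shift",(1000*(p[:2]-o["eef_pos"][:2])).round(1),"clock",o["clock"],"j6",round(o["joint_pos"][5],2))
E
python3 look.py stamp_big_round 515.6 430.7
```

```text
clock: 2.47
eef_pos: [0.5207, 0.4286, 0.1981]
tool_rot: [0.22, 0.976, -0.001, 0.001]
ft_force: [-0.7, -0.0, -0.7]
grip_width: 0.0855
grasp_force: 0.0
expected uv [324. 172.] [([328.0, 175.0], 0.96)]
fit [517.6 430.4] yaw 3.5 iou 0.96 pics/w25.png
tcp [518.2 429.1 198.2] tool y deg 64.6 shift [-0.6  1.3] clock 2.5667 j6 1.13
```

View pics/w25.png

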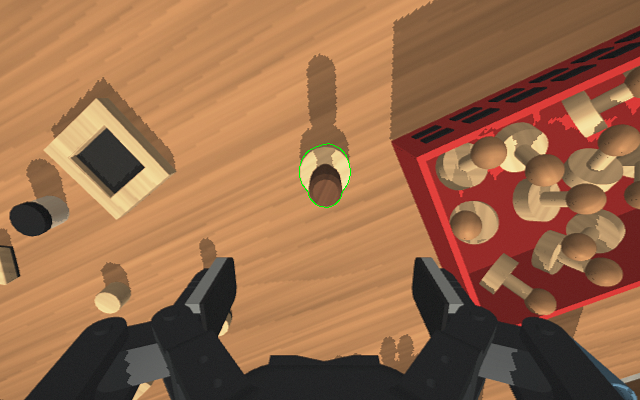

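```bash
python3 -m inch '[2,0,-40,0,0,0,100, 2,0,-80,0,0,0,100, 2,0,-115,0,0,0,100, 2,0,-128,0,0,0,100, 2,0,-128,0,0,0,100, 2,0,-128,0,0,0,40, 2,0,-128,0,0,0,20, 2,0,-128,0,0,0,0]'; python3 -m inch '[0,0,0,0,0,0,0,0,0,0,0,0,0,0,0,0,0,0,0,0,0,0,0,0,0,0,0,0]'
```

```text
clock: 3.23
eef_pos: [0.5184, 0.4322, 0.0754]
tool_rot: [0.217, 0.976, 0.002, 0.002]
ft_force: [-0.3, 0.4, -0.7]
grip_width: 0.0513
grasp_force: 0.0
clock: 3.57
eef_pos: [0.5183, 0.4314, 0.0749]
tool_rot: [0.218, 0.976, 0.001, 0.001]
ft_force: [-1.4, -1.8, 6.1]
grip_width: 0.0272
grasp_force: 58.8
```

```bash
python3 -m inch '[0,0,40,0,0,0,0, 0,0,80,0,0,0,0, 10,-20,115,0,0,0,0, 82,-581,120,0,0,0,0, 82,-581,120,0,0,0,0, 82,-581,120,0,0,0,0, 82,-581,120,0,0,0,0, 82,-581,120,0,0,0,0]'
python3 - <<'E'
from h import *
o=bot.get_obs();print(o["grip_width"],o["grasp_force"])
E
```

```text
clock: 4.23
eef_pos: [0.5537, 0.2021, 0.1895]
tool_rot: [0.217, 0.976, 0.0, 0.0]
ft_force: [0.9, -0.0, -1.4]
grip_width: 0.0272
grasp_force: 60.0
0.027210906901006818 60.00597027072217
```

```bash
python3 -m inch '[46,-340,0,0,0,0,0, 46,-340,0,0,0,0,0, 46,-340,0,0,0,0,0, 46,-340,0,0,0,0,0, 46,-340,0,0,0,0,0, 46,-340,0,0,0,0,0, 46,-340,0,0,0,0,0, 46,-340,0,0,0,0,0]'; python3 -m inch '[46,-13,0,0,0,0,0,46,-13,0,0,0,0,0,46,-13,0,0,0,0,0]'; python3 look.py nest_big_round 643.3 -218.7
```

```text
clock: 4.9
eef_pos: [0.5985, -0.1284, 0.1895]
tool_rot: [0.218, 0.976, 0.0, 0.0]
ft_force: [0.9, 0.6, -1.7]
grip_width: 0.0272
grasp_force: 60.0
clock: 5.15
eef_pos: [0.6457, -0.1411, 0.1866]
tool_rot: [0.219, 0.976, 0.0, -0.001]
ft_force: [-0.1, 0.5, -1.5]
grip_width: 0.0274
grasp_force: 60.0
expected uv [256. 209.] [([252.0, 201.0], 0.88)]
fit [ 644.3 -221. ] yaw 34.3 iou 0.834 pics/w52.png
tcp [ 644.2 -139.2  188.6] tool y deg 64.8 shift [  0.  -81.7] clock 5.25 j6 0.23
```

```bash
python3 -m inch '[0,-40,0,0,0,0,0, 0,-81,0,0,0,0,0, 0,-81,-40,0,0,0,0, 0,-81,-70,0,0,0,0, 0,-81,-80,0,0,0,0, 0,-81,-80,0,0,0,0, 0,-81,-80,0,0,0,0]'
python3 - <<'E'
from h import *
K,T=cam("wrist"); im=bot.camera("wrist")
t=np.linspace(0,6.28,60)
for r,z,c in((.034,.018,(0,255,0)),(.028,.0,(0,0,255))):
    o=bot.get_obs()["eef_pos"]; ctr=np.array([.644,-.220,z]) if z else np.array([o[0],o[1],o[2]-.0749])
    P=ctr+np.c_[r*np.cos(t),r*np.sin(t),0*t]
    cv2.polylines(im,[proj(P,K,T).round().astype(int)],True,c,1)
cv2.imwrite("pics/big_in.png",im); print(np.array(o).round(4))
E
```

```text
clock: 5.83
eef_pos: [0.6445, -0.2191, 0.1105]
tool_rot: [0.217, 0.976, 0.0, 0.0]
ft_force: [-0.4, 0.1, -1.2]
grip_width: 0.027
grasp_force: 60.1
[ 0.6457 -0.2195  0.1118]
```

View pics/big_in.png

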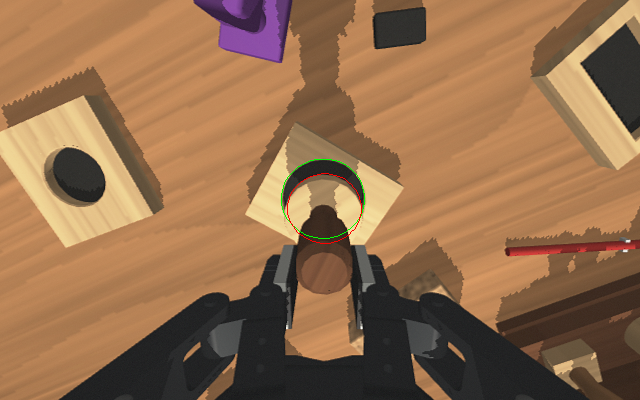

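```bash
python3 -m inch '[-1,0,-10,0,0,0,0, -1,0,-18,0,0,0,0, -1,0,-23,0,0,0,0, -1,0,-26,0,0,0,0, -1,0,-26,0,0,0,0, -1,0,-26,0,0,0,0]'
```

```text
clock: 6.38
eef_pos: [0.6436, -0.2203, 0.0832]
tool_rot: [0.218, 0.976, 0.0, -0.0]
ft_force: [0.3, -0.4, -0.8]
grip_width: 0.027
grasp_force: 60.1
```

```bash
python3 -m inch '[0,0,-1,0,0,0,0, 0,0,-1.5,0,0,0,0, 0,0,-1.5,0,0,0,0, 0,0,-1.5,0,0,0,0]'
```

```text
clock: 6.72
eef_pos: [0.6441, -0.2207, 0.083]
tool_rot: [0.218, 0.976, -0.0, 0.001]
ft_force: [-1.7, -0.7, 4.3]
grip_width: 0.027
grasp_force: 60.7
```

```bash
python3 -m inch '[0,0,0,0,0,0,45, 0,0,0,0,0,0,60, 0,0,0,0,0,0,80, 0,0,0,0,0,0,80, 0,0,30,0,0,0,80, 0,0,70,0,0,0,80, 0,0,110,0,0,0,80, 0,60,125,0,0,0,100]'; python3 -m inch '[0,41,0,0,0,0,100, 0,82,0,0,0,0,100, 0,123,0,0,0,0,100, 0,164,0,0,0,0,100, 0,205,0,0,0,0,100, 0,246,0,0,0,0,100, 0,287,0,0,0,0,100, 0,328,0,0,0,0,100]'
python3 - <<'E'
from h import *
K,T=cam("top");im=bot.camera("top");cv2.imwrite("pics/top1.png",cv2.resize(im[100:300,180:480],None,fx=2.5,fy=2.5))
E
```

```text
clock: 7.38
eef_pos: [0.6464, -0.1872, 0.2092]
tool_rot: [0.222, 0.975, -0.002, 0.006]
ft_force: [1.7, -0.3, 2.6]
grip_width: 0.0782
grasp_force: 0.0
clock: 8.05
eef_pos: [0.6433, 0.1501, 0.2018]
tool_rot: [0.218, 0.976, -0.0, -0.0]
ft_force: [0.4, -1.2, -0.6]
grip_width: 0.0855
grasp_force: 0.0
```

View pics/top1.png

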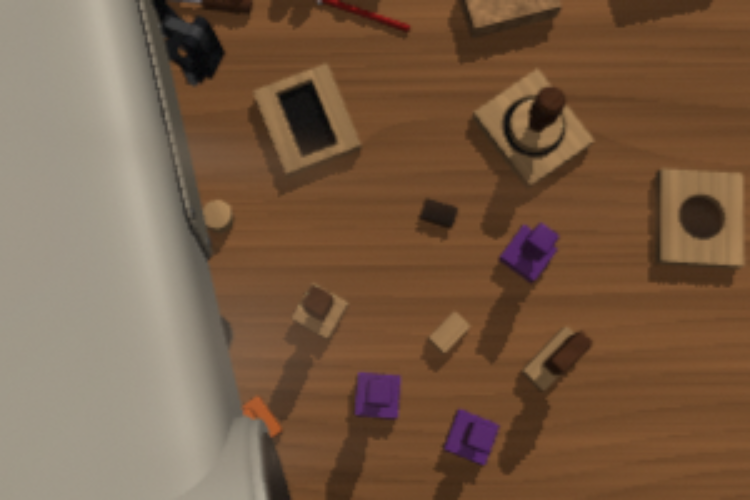

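The big stamp is seated at about (535,122) in the crop, upright. Next is the small round stamp.

```bash
python3 -m inch '[-6,40,0,0,0,0,100, -6,64,0,0,0,0,100, -6,64,0,0,0,0,100, -6,64,0,0,0,0,100, -6,64,0,0,0,0,100]'; python3 look.py stamp_small_round 637 218
```

```text
clock: 8.52
eef_pos: [0.6376, 0.2116, 0.2015]
tool_rot: [0.218, 0.976, -0.0, -0.0]
ft_force: [0.6, -0.2, -0.7]
grip_width: 0.0853
grasp_force: 0.0
expected uv [329. 174.] [([328.0, 178.0], 0.92), ([57.0, 91.0], 0.59)]
fit [637.5 216.2] yaw 1.3 iou 0.929 pics/w86.png
tcp [637.8 210.6 201.7] tool y deg 64.8 shift [-0.3  5.6] clock 8.6167 j6 0.76
```

```bash
python3 -m inch '[0,6,-40,0,0,0,100, 0,6,-80,0,0,0,100, 0,6,-115,0,0,0,100, 0,6,-128,0,0,0,100, 0,6,-128,0,0,0,100, 0,6,-128,0,0,0,40, 0,6,-128,0,0,0,20, 0,6,-128,0,0,0,0]'; python3 -m inch '[0,0,0,0,0,0,0,0,0,0,0,0,0,0,0,0,0,0,0,0,0,0,0,0,0,0,0,0,0,0,0,0,0,0,0]'
```

```text
clock: 9.28
eef_pos: [0.6396, 0.2181, 0.0767]
tool_rot: [0.218, 0.976, 0.001, 0.002]
ft_force: [0.1, 1.4, -0.2]
grip_width: 0.0518
grasp_force: 0.0
clock: 9.7
eef_pos: [0.6386, 0.2182, 0.0757]
tool_rot: [0.218, 0.976, 0.001, 0.001]
ft_force: [-1.1, -0.5, 6.4]
grip_width: 0.0171
grasp_force: 58.5
```

```bash
python3 -m inch '[0,0,40,0,0,0,0, 0,0,80,0,0,0,0, 0,-20,115,0,0,0,0, -8,-60,130,0,0,0,0, -12,-100,130,0,0,0,0, -17,-140,130,0,0,0,0, -22,-180,130,0,0,0,0, -26,-220,130,0,0,0,0]'; python3 -m inch '[-5,-40,0,0,0,0,0, -10,-80,0,0,0,0,0, -14,-120,0,0,0,0,0, -19,-160,0,0,0,0,0, -24,-200,0,0,0,0,0, -29,-240,0,0,0,0,0, -34,-280,0,0,0,0,0, -39,-310,0,0,0,0,0]'; python3 -m inch '[0,0,0,0,0,0,0,0,0,0,0,0,0,0]'; python3 look.py nest_small_round 540.7 -391.4
```

```text
clock: 10.37
eef_pos: [0.6108, -0.0033, 0.204]
tool_rot: [0.217, 0.976, 0.0, -0.0]
ft_force: [1.1, -0.5, -0.4]
grip_width: 0.017
grasp_force: 59.0
clock: 11.03
eef_pos: [0.5717, -0.315, 0.2035]
tool_rot: [0.219, 0.976, -0.0, -0.0]
ft_force: [0.3, 0.5, -1.3]
grip_width: 0.0167
grasp_force: 59.0
clock: 11.2
eef_pos: [0.5717, -0.3137, 0.203]
tool_rot: [0.219, 0.976, 0.0, -0.001]
ft_force: [0.8, 0.7, -0.9]
grip_width: 0.017
grasp_force: 59.0
expected uv [246. 181.] [([252.0, 174.0], 0.66)]
fit [ 542.4 -392.1] yaw -4.5 iou 0.981 pics/w113.png
tcp [ 572.6 -311.2  203.4] tool y deg 64.9 shift [-30.1 -80.9] clock 11.3 j6 -0.06
```

```bash
python3 -m inch '[-15,-38,0,0,0,0,0, -30,-79,0,0,0,0,0, -30,-79,-40,0,0,0,0, -30,-79,-75,0,0,0,0, -30,-79,-92,0,0,0,0, -30,-79,-92,0,0,0,0, -30,-79,-92,0,0,0,0]'
python3 - <<'E'
from h import *
K,T=cam("wrist"); im=bot.camera("wrist")
t=np.linspace(0,6.28,60)
o=bot.get_obs()["eef_pos"]
for r,ctr,c in((.024,[.542,-.392,.018],(0,255,0)),(.018,[o[0],o[1],o[2]-.0757],(0,0,255))):
    cv2.polylines(im,[proj(np.array(ctr)+np.c_[r*np.cos(t),r*np.sin(t),0*t],K,T).round().astype(int)],True,c,1)
cv2.imwrite("pics/small_in.png",cv2.resize(im[100:300,200:440],None,fx=2,fy=2)); print(np.array(o).round(4))
E
```

```text
clock: 11.88
eef_pos: [0.5427, -0.3888, 0.111]
tool_rot: [0.216, 0.976, 0.001, -0.001]
ft_force: [-0.3, 0.4, 1.5]
grip_width: 0.0169
grasp_force: 59.1
[ 0.5439 -0.3898  0.113 ]
```

View pics/small_in.png

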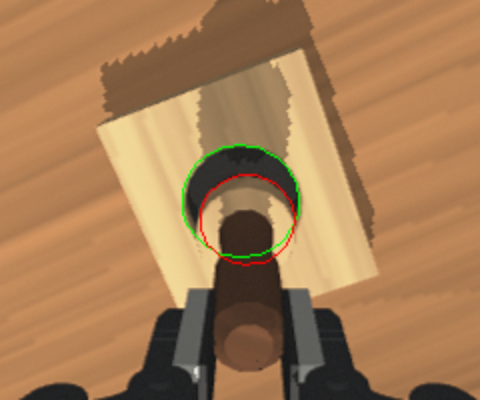

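```bash
python3 -m inch '[-1,-2,0,0,0,0,0, -1,-2,-10,0,0,0,0, -1,-2,-18,0,0,0,0, -1,-2,-23,0,0,0,0, -1,-2,-26,0,0,0,0, -1,-2,-26.5,0,0,0,0, -1,-2,-27,0,0,0,0, -1,-2,-27,0,0,0,0]'
```

```text
clock: 12.6
eef_pos: [0.5417, -0.393, 0.0848]
tool_rot: [0.218, 0.976, -0.0, 0.0]
ft_force: [-0.7, 0.3, -1.3]
grip_width: 0.0169
grasp_force: 59.1
```

```bash
python3 -m inch '[0,0,-1,0,0,0,0, 0,0,-1.5,0,0,0,0, 0,0,-1.5,0,0,0,0, 0,0,-1.5,0,0,0,0]'
```

```text
clock: 12.93
eef_pos: [0.5418, -0.3931, 0.0838]
tool_rot: [0.218, 0.976, -0.0, 0.0]
ft_force: [0.0, 0.2, 0.1]
grip_width: 0.0168
grasp_force: 59.2
```

```bash
python3 -m inch '[0,0,-0.5,0,0,0,0, 0,0,-1,0,0,0,0, 0,0,-1,0,0,0,0]'
```

```text
clock: 13.18
eef_pos: [0.5422, -0.3934, 0.0837]
tool_rot: [0.218, 0.976, -0.001, 0.001]
ft_force: [-0.6, -1.6, 4.0]
grip_width: 0.0167
grasp_force: 59.6
```

```bash
python3 -m inch '[0,0,0,0,0,0,30, 0,0,0,0,0,0,45, 0,0,0,0,0,0,65, 0,0,0,0,0,0,80, 0,0,30,0,0,0,80, 0,0,70,0,0,0,80, 0,0,110,0,0,0,80, 0,0,117,0,0,0,80]'; python3 -m inch '[-28,30,0,0,0,-0.1,100, -56,60,0,0,0,-0.2,100, -84,90,0,0,0,-0.3,100, -112,120,0,0,0,-0.39,100, -140,150,0,0,0,-0.39,100, -146,164,0,0,0,-0.39,100, -146,164,0,0,0,-0.39,100, -146,164,0,0,0,-0.39,100]'; python3 look.py stamp_oblong 396 -229
```

```text
clock: 13.85
eef_pos: [0.5444, -0.3948, 0.2077]
tool_rot: [0.218, 0.976, -0.002, 0.006]
ft_force: [1.7, -0.7, 1.5]
grip_width: 0.0683
grasp_force: 0.0
clock: 14.52
eef_pos: [0.3958, -0.2286, 0.1999]
tool_rot: [0.402, 0.916, -0.0, 0.001]
ft_force: [0.3, -0.1, 0.9]
grip_width: 0.0856
grasp_force: 0.0
expected uv [323. 177.] [([324.0, 174.0], 0.73)]
fit [ 396.3 -229.2] yaw -45.3 iou 0.95 pics/w146.png
tcp [ 396.8 -229.8  199.7] tool y deg 42.5 shift [-0.5  0.6] clock 14.6167 j6 0.3
```

View pics/w146.png

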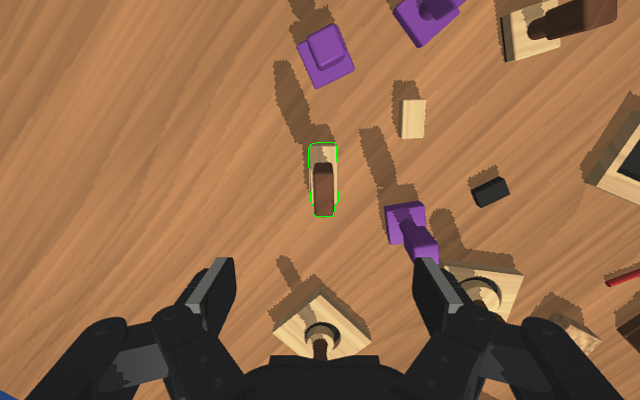

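```bash
python3 -m inch '[0,0,-20,0,0,0.04,60, 0,0,-50,0,0,0.04,60, 0,0,-85,0,0,0.04,60, 0,0,-115,0,0,0.04,60, 0,0,-128,0,0,0.04,60, 0,0,-128,0,0,0.04,60, 0,0,-128,0,0,0.04,30, 0,0,-128,0,0,0.04,0]'; python3 -m inch '[0,0,0,0,0,0,0,0,0,0,0,0,0,0,0,0,0,0,0,0,0,0,0,0,0,0,0,0,0,0,0,0,0,0,0]'
```

```text
clock: 15.28
eef_pos: [0.397, -0.23, 0.0721]
tool_rot: [0.385, 0.923, -0.0, 0.001]
ft_force: [-0.1, 0.3, 0.4]
grip_width: 0.0281
grasp_force: 0.0
clock: 15.7
eef_pos: [0.3972, -0.2299, 0.0728]
tool_rot: [0.384, 0.923, -0.0, 0.002]
ft_force: [0.1, -1.9, 5.8]
grip_width: 0.0165
grasp_force: 61.1
```

```bash
python3 -m inch '[0,0,40,0,0,0,0, 0,0,80,0,0,0,0, 0,0,115,0,0,0.1,0, 20,15,130,0,0,0.22,0, 50,36,130,0,0,0.34,0, 80,58,130,0,0,0.46,0, 110,80,130,0,0,0.58,0, 140,102,130,0,0,0.7,0]'; python3 -m inch '[30,21,0,0,0,0.12,0, 60,43,0,0,0,0.24,0, 90,65,0,0,0,0.36,0, 103,73,0,0,0,0.43,0, 103,73,0,0,0,0.43,0, 103,73,0,0,0,0.43,0, 103,73,0,0,0,0.43,0]'; python3 look.py nest_oblong 657.4 26.9
```

```text
clock: 16.37
eef_pos: [0.5362, -0.1256, 0.2013]
tool_rot: [0.042, 0.999, 0.0, -0.0]
ft_force: [0.4, -0.6, -0.4]
grip_width: 0.0166
grasp_force: 60.3
clock: 16.95
eef_pos: [0.6374, -0.0542, 0.2007]
tool_rot: [-0.169, 0.986, 0.0, -0.001]
ft_force: [-0.3, -1.0, -1.2]
grip_width: 0.0165
grasp_force: 60.3
expected uv [388. 218.] [([384.0, 207.0], 0.95), ([192.0, 109.0], 0.24)]
fit [657.2  23.5] yaw 200.7 iou 0.971 pics/w170.png
tcp [637.5 -54.8 201.5] tool y deg 109.4 shift [19.7 78.3] clock 17.05 j6 -0.42
```

```bash
python3 -m inch '[10,40,0,0,0,0.02,0, 20,79,0,0,0,0.02,0, 20,79,-40,0,0,0.02,0, 20,79,-75,0,0,0.02,0, 20,79,-95,0,0,0.02,0, 20,79,-95,0,0,0.02,0, 20,79,-95,0,0,0.02,0]'
python3 - <<'E'
from h import *
K,T=cam("wrist"); im=bot.camera("wrist")
o=bot.get_obs();e=o["eef_pos"]; Rt=R.from_quat(o["tool_rot"]).as_matrix(); ty=np.arctan2(Rt[1,1],Rt[0,1])
for a,b,ctr,yaw,c in((.078,.042,[.657,.0240,.018],np.radians(20.7),(0,255,0)),(.066,.03,[e[0],e[1],e[2]-.0728],ty-np.pi/2,(0,0,255))):
    P=box(a,b,0,0)[[0,1,3,2]]@R.from_euler("z",yaw).as_matrix().T+ctr
    cv2.polylines(im,[proj(P,K,T).round().astype(int)],True,c,1)
cv2.imwrite("pics/obl_in.png",cv2.resize(im[100:300,200:440],None,fx=2,fy=2)); print(np.array(e).round(4),np.degrees(ty))
E
```

```text
clock: 17.63
eef_pos: [0.6571, 0.0241, 0.1057]
tool_rot: [-0.179, 0.984, 0.0, -0.002]
ft_force: [0.3, -0.2, -0.4]
grip_width: 0.0167
grasp_force: 60.2
[0.6589 0.0242 0.1078] 110.60941027847531
```

View pics/obl_in.png

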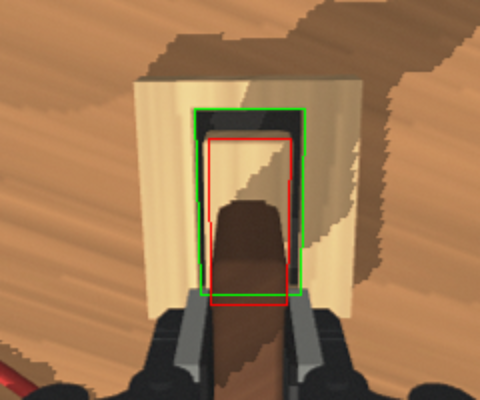

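```bash
python3 -m inch '[0,0,-10,0,0,0,0, 0,0,-17,0,0,0,0, 0,0,-21,0,0,0,0, 0,0,-24,0,0,0,0, 0,0,-25,0,0,0,0, 0,0,-25.5,0,0,0,0, 0,0,-25.5,0,0,0,0, 0,0,-25.5,0,0,0,0]'
```

```text
clock: 18.35
eef_pos: [0.6589, 0.0252, 0.0811]
tool_rot: [-0.18, 0.984, -0.0, 0.0]
ft_force: [0.2, -0.3, -1.5]
grip_width: 0.0165
grasp_force: 60.3
```

```bash
python3 -m inch '[0,0,-1,0,0,0,0, 0,0,-1.5,0,0,0,0, 0,0,-2,0,0,0,0, 0,0,-2,0,0,0,0]'
```

```text
clock: 18.68
eef_pos: [0.659, 0.0251, 0.081]
tool_rot: [-0.18, 0.984, -0.0, 0.001]
ft_force: [-2.2, -1.0, 7.0]
grip_width: 0.0165
grasp_force: 61.4
```

```bash
python3 -m inch '[0,0,0,0,0,0,30, 0,0,0,0,0,0,45, 0,0,0,0,0,0,65, 0,0,0,0,0,0,80, 0,0,30,0,0,0,80, 0,0,70,0,0,0,80, 0,0,110,0,0,0,80, 0,0,121,0,0,0,80]'; python3 -m inch '[-30,-2,0,0,0,-0.12,100, -60,-4,0,0,0,-0.24,100, -90,-6,0,0,0,-0.36,100, -120,-8,0,0,0,-0.48,100, -150,-10,0,0,0,-0.6,100, -180,-12,0,0,0,-0.72,100, -212,-14,0,0,0,-0.85,100, -212,-14,0,0,0,-0.85,100]';python3 -m inch '[0,0,0,0,0,0,100,0,0,0,0,0,0,100]'; python3 look.py stamp_square 446.7 10.9
```

```text
clock: 19.35
eef_pos: [0.6616, 0.0252, 0.2072]
tool_rot: [-0.18, 0.984, -0.001, 0.005]
ft_force: [-0.5, 0.4, 1.9]
grip_width: 0.0684
grasp_force: 0.0
clock: 20.02
eef_pos: [0.4395, 0.0108, 0.1988]
tool_rot: [0.244, 0.97, -0.001, -0.004]
ft_force: [0.4, -1.3, 1.1]
grip_width: 0.0856
grasp_force: 0.0
clock: 20.18
eef_pos: [0.4476, 0.0111, 0.2004]
tool_rot: [0.241, 0.97, 0.0, 0.001]
ft_force: [0.0, -0.3, 0.4]
grip_width: 0.0855
grasp_force: 0.0
expected uv [323. 176.] [([231.0, 131.0], 0.87), ([178.0, 281.0], 0.77), ([334.0, 36.0], 0.72), ([325.0, 178.0], 0.61), ([126.0, 136.0], 0.61), ([385.0, 294.0], 0.29)]
fit [448.5  10.3] yaw 150.3 iou 0.92 pics/w202.png
tcp [448.2  11.2 200.2] tool y deg 62.0 shift [ 0.3 -0.9] clock 20.2833 j6 0.51
```

View pics/w202.png

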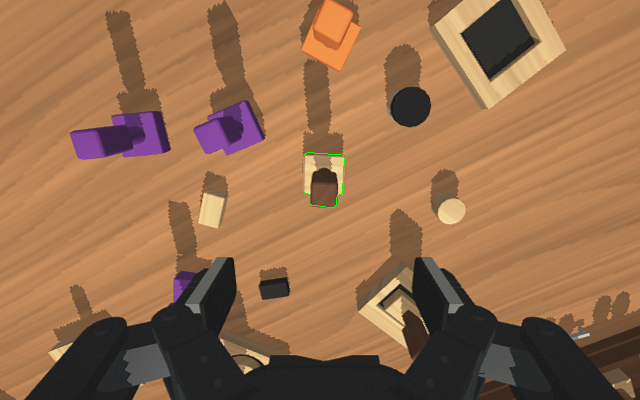

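The wooden square stamp is at (324,180) and aligned with the jaws. The purple stamps at (140,135) and (232,128) and the orange one at (332,35) are clear of the fingers.

```bash
python3 -m inch '[0,0,-20,0,0,-0.02,60, 0,0,-50,0,0,-0.02,60, 0,0,-85,0,0,-0.02,60, 0,0,-115,0,0,-0.02,60, 0,0,-127,0,0,-0.02,60, 0,0,-127,0,0,-0.02,60, 0,0,-127,0,0,-0.02,30, 0,0,-127,0,0,-0.02,0]'; python3 -m inch '[0,0,0,0,0,0,0,0,0,0,0,0,0,0,0,0,0,0,0,0,0,0,0,0,0,0,0,0]'
```

```text
clock: 20.95
eef_pos: [0.4484, 0.0112, 0.0737]
tool_rot: [0.252, 0.968, 0.0, 0.001]
ft_force: [0.2, -0.3, 0.1]
grip_width: 0.0281
grasp_force: 0.0
clock: 21.28
eef_pos: [0.4481, 0.0111, 0.0742]
tool_rot: [0.252, 0.968, 0.0, 0.002]
ft_force: [0.4, -0.1, 4.8]
grip_width: 0.0223
grasp_force: 60.3
```

```bash
python3 -m inch '[0,0,40,0,0,0,0, 0,0,80,0,0,0.1,0, 0,0,115,0,0,0.22,0, -8,30,127,0,0,0.34,0, -16,65,127,0,0,0.46,0, -25,100,127,0,0,0.58,0, -33,134,127,0,0,0.716,0, -33,134,127,0,0,0.716,0]';python3 -m inch '[0,0,0,0,0,0,0,0,0,0,0,0,0,0]'; python3 look.py nest_square 406.3 224
```

```text
clock: 21.95
eef_pos: [0.4121, 0.1498, 0.2002]
tool_rot: [-0.109, 0.994, 0.001, 0.0]
ft_force: [-0.1, -1.2, -0.5]
grip_width: 0.0224
grasp_force: 59.6
clock: 22.12
eef_pos: [0.4133, 0.1449, 0.1997]
tool_rot: [-0.103, 0.995, -0.0, -0.0]
ft_force: [0.1, 0.3, -1.0]
grip_width: 0.0227
grasp_force: 59.6
expected uv [399. 186.] [([395.0, 181.0], 0.6)]
fit [408.1 223.6] yaw 12.3 iou 0.978 pics/w222.png
tcp [413.7 144.2 199.7] tool y deg 101.7 shift [-5.6 79.4] clock 22.2167 j6 0.13
```

```bash
python3 -m inch '[-3,40,0,0,0,0.01,0, -6,79,0,0,0,0.01,0, -6,79,-40,0,0,0.01,0, -6,79,-75,0,0,0.01,0, -6,79,-93,0,0,0.01,0, -6,79,-93,0,0,0.01,0, -6,79,-93,0,0,0.01,0]'
python3 - <<'E'
from h import *
K,T=cam("wrist"); im=bot.camera("wrist")
o=bot.get_obs();e=o["eef_pos"]; Rt=R.from_quat(o["tool_rot"]).as_matrix(); ty=np.arctan2(Rt[1,1],Rt[0,1])
for a,b,ctr,yaw,c in((.056,.056,[.4075,.2238,.018],np.radians(12.2),(0,255,0)),(.044,.044,[e[0],e[1],e[2]-.0742],ty-np.pi/2,(0,0,255))):
    P=box(a,b,0,0)[[0,1,3,2]]@R.from_euler("z",yaw).as_matrix().T+ctr
    cv2.polylines(im,[proj(P,K,T).round().astype(int)],True,c,1)
cv2.imwrite("pics/sq_in.png",cv2.resize(im[100:300,200:440],None,fx=2,fy=2)); print(np.array(e).round(4),np.degrees(ty))
E
```

```text
clock: 22.8
eef_pos: [0.4073, 0.2227, 0.1062]
tool_rot: [-0.107, 0.994, -0.001, -0.001]
ft_force: [0.2, 0.4, -0.0]
grip_width: 0.0227
grasp_force: 59.7
[0.4086 0.2235 0.1076] 102.31874505461947
```

View pics/sq_in.png

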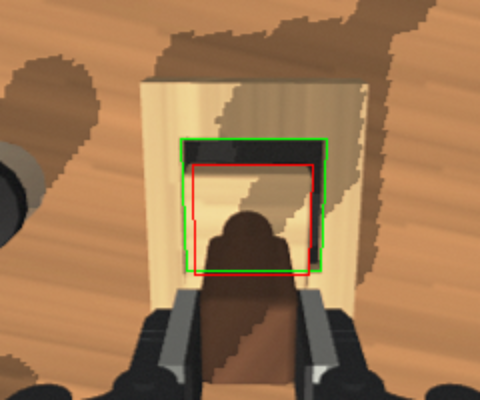

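```bash
python3 -m inch '[0,1,0,0,0,0,0, 0,1,-10,0,0,0,0, 0,1,-17,0,0,0,0, 0,1,-21,0,0,0,0, 0,1,-23,0,0,0,0, 0,1,-24.5,0,0,0,0, 0,1,-24.5,0,0,0,0, 0,1,-24.5,0,0,0,0]'
```

```text
clock: 23.52
eef_pos: [0.4078, 0.2252, 0.0826]
tool_rot: [-0.108, 0.994, 0.0, 0.0]
ft_force: [0.9, -0.1, -1.1]
grip_width: 0.0224
grasp_force: 59.8
```

```bash
python3 -m inch '[0,0,-1,0,0,0,0, 0,0,-1.5,0,0,0,0, 0,0,-1.5,0,0,0,0, 0,0,-1.5,0,0,0,0]'
```

```text
clock: 23.85
eef_pos: [0.4081, 0.2253, 0.0822]
tool_rot: [-0.108, 0.994, 0.0, 0.001]
ft_force: [-1.5, -2.4, 7.7]
grip_width: 0.0221
grasp_force: 60.7
```

Contact. I'll release, rise, retreat left and check.

```bash
python3 -m inch '[0,0,0,0,0,0,35, 0,0,0,0,0,0,50, 0,0,0,0,0,0,65, 0,0,0,0,0,0,80, 0,0,30,0,0,0,80, 0,0,70,0,0,0,80, 0,0,110,0,0,0,80, 0,0,125,0,0,0,80]'; python3 -m inch '[-30,25,0,0,0,0,100, -60,50,0,0,0,0,100, -90,75,0,0,0,0,100, -120,100,0,0,0,0,100, -150,130,0,0,0,0,100, -180,160,0,0,0,0,100, -190,190,0,0,0,0,100, -190,200,0,0,0,0,100]'
python3 - <<'E'
from h import *
a=bot.camera("scene")[140:310,130:450]; b=bot.camera("top")[110:300,180:500]
cv2.imwrite("pics/end.png",np.vstack([cv2.resize(a,(550,292)),cv2.resize(b,(520,309)) if 0 else cv2.resize(b,(550,307))]))
E
```

```text
clock: 24.52
eef_pos: [0.4098, 0.2263, 0.2111]
tool_rot: [-0.108, 0.994, 0.002, 0.004]
ft_force: [1.2, -0.0, 0.4]
grip_width: 0.0682
grasp_force: 0.0
clock: 25.18
eef_pos: [0.215, 0.4287, 0.2059]
tool_rot: [-0.111, 0.994, 0.001, -0.0]
ft_force: [0.6, 0.9, -1.0]
grip_width: 0.0855
grasp_force: 0.0
```

View pics/end.png

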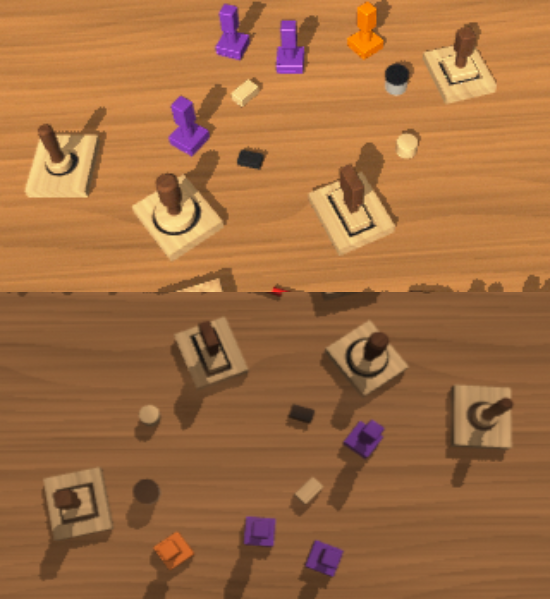

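All four stamps stand upright in their recesses with a dark gap all round: scene half (460,65), (60,160), (175,215) and (350,205). The look-alikes have not moved.

```bash
python3 -m inch '[0,0,0,0,0,0,100,0,0,0,0,0,0,100,0,0,0,0,0,0,100]'; python3 -c "
from workcell import bot
print(bot.job_done())"
```

```text
clock: 25.53
eef_pos: [0.2183, 0.4238, 0.2058]
tool_rot: [-0.107, 0.994, -0.0, -0.0]
ft_force: [-0.8, -0.2, 0.6]
grip_width: 0.0853
grasp_force: 0.0
the job is handed in; nothing more can be done
None
```

All four stamps stand upright and released in their matching recesses, the orange and purple look-alikes were left alone, and the job was handed in at about 25.5 s on the robot clock, with no verdict returned.

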